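# Clear the shot and show the ink bottle to the camera

## Task

The open drawer of the little desktop unit is in the camera's background: push it fully home first. Then pick up the square ink bottle from the desk and hold it up in the air about 15 cm in front of the lens of the camera on the tripod, centred on the lens both sideways and in height, upright, with its white label squarely facing the lens and not covered by your fingers. Finish while holding it still there; do not touch the camera or its tripod, and leave the glue stick, grey pot and tape roll standing where they are.

Things in the scene. Friction and masses are not known exactly. Their poses are not given: they have to be found in the camera images.
- unit_drawer0 (a joint): drawer of the low desktop unit (wooden case 170 deep x 180 wide x 85 mm high, white drawer front); value = how far it is pulled out in m, 0 = fully home at its stop; light friction only (about 1 N), stays where it is left. It slides along the x axis of unit_drawer0_handle, home being +x
- unit_drawer0_handle (a point): middle of the steel bar handle on the drawer front; the level round bar (11 mm thick, 100 mm long) runs along its y axis about 35 mm in front of the white front; x axis points horizontally from the handle into the unit (the direction to push); unit top is 85 mm above the desk
- lens (a point): front centre of the lens of the black compact camera (98 mm wide, 68 mm high) on a small black tripod with a column of varying height; x axis is level and points from the lens back into the camera, so the camera looks along -x; y sideways, z up. The camera body reaches 63 mm to -y, 35 mm to +y, 57 mm to +x of this point, 38 mm above and 30 mm below it; the tripod legs stand within 85 mm of its column
- ink_centre (a point): centre, half-way up, of the loose dark blue square ink bottle: body 34 x 34 mm and 36 mm high, round black screw cap 25 mm across above it, 56 mm high in all, about 0.11 kg, so this point is 28 mm above its underside. z is up; the white label is on the face towards -x of this frame; the faces towards +y and -y are plain and are the ones to grip
- ink: the same ink bottle, origin at the middle of its underside, same axes
- ink_label: white paper label 30 x 28 mm with a blue swatch, stuck on the -x face of the ink bottle, turning with it (same axes); origin at the middle of its lower edge, 4 mm above the bottle's underside
- tripod: the tripod with column and camera, fixed to the desk; origin on the desk under the column
- glue: white and orange glue stick, 26 mm across, 97 mm high, standing loose; origin at the middle of its underside
- pot: small grey lidded pot, 48 mm across, 42 mm high, loose; origin at the middle of its underside
- tape: roll of cream paper tape lying flat, 50 mm across, 18 mm high, loose; origin at the middle of its underside
There are look-alikes about, which are no part of the job. Leave any red or yellow look-alike of the ink alone.

How it is judged (in metres and radians):
On the way, in this order (a step that is already met when the one before it is completed fails the run):
1. the drawer is pushed fully home (within 4 mm of its stop) while the ink bottle still stands on the desk (value of joint unit_drawer0 below 0.004 m and height (world z) of ink_centre below 0.04 m), for 0.2 s.
2. the ink bottle is lifted off the desk in the fingers (height (world z) of ink_centre above 0.06 m and contact force between ink and the fingers above 0.5 N), for 0.2 s.
At the end, for the whole second after the job is handed in: Drawer home (6 mm). Bottle held still in the fingers (20 mm/s), centre 11-19 cm before the lens, within 2 cm of its axis, upright within 8.5 deg, label facing the lens within 11 deg, no finger on it, clear of the tripod. Glue stick, pot, tape within 3 cm of their starts, glue stick and pot upright (value of joint unit_drawer0 below 0.006 m and x of ink_centre in the frame of lens between -0.19 and -0.11 m and y of ink_centre in the frame of lens between -0.02 and 0.02 m and z of ink_centre in the frame of lens between -0.02 and 0.02 m and angle between ink_centre's own z axis and vertical below 0.15 rad and angle between the x axis of ink_centre and the x axis of lens, either way round below 0.2 rad and x of lens in the frame of ink_centre below -0.05 m and contact force between ink and the fingers above 1 N and contact force between ink_label and the fingers below 0.3 N and contact force between ink and tripod below 0.2 N and linear speed of ink below 0.02 m/s and distance of each of glue, pot, tape from where it was at the start of the episode below 0.03 m and angle between each of glue, pot's own z axis and vertical below 0.3 rad); the arm keeps its last pose, push and grip.
It fails at once if the camera or its tripod is touched (over 2 N) (contact force between tripod and the arm above 2 N or contact force between tripod and the fingers above 2 N or contact force between tripod and ink above 2 N).
It fails at once if the glue stick or the pot is knocked over, or a neighbour is pushed more than 3 cm (angle between any of glue, pot's own z axis and vertical above 0.6 rad or distance of any of glue, pot, tape from where it was at the start of the episode above 0.03 m).
It also fails if it takes over 51 s, if anything falls off the work surface, if the arm or the gripper's body presses on something with over 40 N, if the wrist force passes 120 N, or if a joint passes its speed limit or range.

## Robot

A 7-joint arm with a two-finger parallel gripper is mounted at the origin on a cart in front of the work surface, level with it; the furniture and walls round the work are solid. World frame = base frame: x ahead of the robot, y to its left, z up, the work surface at z = 0. Lengths are in m, angles in degrees, forces in N, time in s.
With the tool pointing down it reaches from about 0.425 to 0.875 m from the base axis. Payload 4.7 kg.
Tool frame: the origin (TCP) lies at the very end of the fingers, on their centre line; the grasp point (between the pads) lies 19 mm behind it; z points along the fingers, y is the line along which they close (so a half turn about z gives the same grasp; the last joint's range is limited). The gripper opens to 87 mm and grips with 3 to 60 N. Pads are 19 mm wide; open, the fingers measure 117 mm over their backs; the gripper's body (75 mm by 190 mm) begins 51 mm behind the grasp point.
Start: joints at [64.463, 18.392, -4.016, 83.108, 1.295, 78.541, -3.26], TCP at [0.288, -0.583, 0.223] pointing down, gripper open.
Joint ranges: [-163.93, 163.93], [-17.29, 119.83], [-79.2, 71.16], [3.27, 140.29], [-89.18, 269.18], [5.43, 117.66], [-154.24, 154.24]. Speed limits (degrees/s): [147.25, 147.25, 180, 180, 180, 180, 180].

## Interface

Orientations are given as [roll, pitch, yaw] about the fixed x, y, z axes, in that order (R = Rz(yaw) Ry(pitch) Rx(roll)).
In Python, from cell import get_obs, read_camera, sign_off, silhouettes gives the robot as it stands.
- The arm moves only by the tool play_rows, never from a script. Its argument "steps" is a list that holds one entry, the list of rows, each a list of 7 numbers: the shift along the tool's x, y, z in m, then the turn, a rotation vector about the tool's x, y, z in rad, then the finger opening in m, from 0 to 0.087. A call has 1 to 12 rows; each row shifts and turns the commanded pose from where the row before left it, along the tool's axes as they then stand; what a row does not reach is not made up. A row lasts 1/10 s, in which the tool goes at most 50 mm and 8.59 degrees, less where a joint would pass 70% of its speed; a pose out of reach is approached as far as the arm can. A call is refused whole if a number of a shift passes 0.05 or a number of a turn 0.15, either way. A call with a gripper value outside its range is refused whole. The fingers move at their own pace and stop on an object; "force" is the grip in N (left out, the last holds). Time passes only in rows, so rows that do not move let the fingers close. It gives the time, the measured TCP pose, the force, the opening and the grip force at its end, in the units of the state.
- get_obs(): the state, without advancing time (a new reading comes with each control period).
- read_camera(name): name is "scene" or "side" or "wrist"; returns a dict with "frame" (420x560x3 uint8, red, green, blue), "intrinsics" (3x3 intrinsics, pixels), "k1" (the pictures are not rectified: a ray, as slopes to the right and down, at radius r is drawn at 1 + k1 r^2 times it, then the intrinsics apply), "view" (4x4, takes a point from world to camera coordinates). Camera axes: x right, y up, looking along -z (the intrinsics and any distortion apply to the point x, -y, -z); pixel columns grow to the right and rows downward; lengths in m; the calibration is good to about 2 mm. A picture is of the moment at which its call begins. There is no depth.
- sign_off(): hands the job in; it is judged then, once.
Trained networks look in the newest picture that a camera, given by its name, has taken for a name from the list of things; names that differ only in an ending like _2 or _b are one class to them, and where a whole thing is asked for, a point or a joint stands for the part that bears it (a point fixed in the world has none). Each returns a list of dicts, best first, with "p" (0 to 1); they miss things now and then, are a little off and sometimes report something else, mostly with a low value. They report only what shows in the picture. A call takes as long as a camera call. They do not tell look-alikes from the thing itself.
- silhouettes(camera, name): "pixels" (420x560 bool, what is visible of it) and "extent" ([left, top, right, bottom] in pixels, round what is visible of it).
The state is a dict: "time_s": time; "qpos": joint angles; "joint_velocities": joint speeds; "effort": joint torques, N m; "tool_pos": TCP position; "tool_rot": TCP orientation; "force": force on the tool from outside, world axes, zero at the start; "wrist_torque": the same for the moment, N m; "grip_width": finger opening in m; "grasp_force": force on a finger pad.
Only numpy, scipy, OpenCV 4.12 (cv2) and the standard library are available. Lean on these libraries where they do the work, as an engineer would, in place of code of your own. Each camera call takes 0.05 s, during which the arm holds its last target. There are 200 camera calls.

## Working session

There is one attempt and no reset: what is moved stays moved. The work goes in short steps, Python scripts to look and compute and a tool call to move; the robot and the scene stay as the last step left them, time stands still between calls to the robot, and variables do not carry over. Pictures are saved under pics/ and viewed, at most 10 in all, crops included, and the job is handed in when it is done.

Besides the shell and the picture viewer there is one more tool, called as name([rows], argument=value, ...), one row to a line, values as JSON. play_rows: Moves the arm, as the interface text tells. Its arguments: {"type":"object","properties":{"steps":{"type":"array","items":{"type":"array","items":{"type":"array","items":{"type":"number"}}}},"force":{"type":"number"}},"required":["steps"]}

```bash
mkdir -p pics; cat > h.py <<'E'
import numpy as np,cv2
from cell import *
def cam(n):
    d=read_camera(n); return d
def ray(d,px):
    K=np.array(d["intrinsics"],float);k=d["k1"]
    a=np.array([(px[0]-K[0,2])/K[0,0],(px[1]-K[1,2])/K[1,1]]);u=a.copy()
    for _ in range(20): u=a/(1+k*(u@u))
    V=np.array(d["view"]);R=V[:3,:3];o=-R.T@V[:3,3]
    v=R.T@np.array([u[0],-u[1],-1]);return o,v/np.linalg.norm(v)
def onz(d,px,z):
    o,v=ray(d,px);return o+v*(z-o[2])/v[2]
def proj(d,P):
    V=np.array(d["view"]);c=V[:3,:3]@np.array(P,float)+V[:3,3];u=np.array([c[0],-c[1]])/-c[2]
    u=u*(1+d["k1"]*(u@u));K=np.array(d["intrinsics"]);return np.array([K[0,0]*u[0]+K[0,2],K[1,1]*u[1]+K[1,2]])
def tri(obs):
    A=np.zeros((3,3));b=np.zeros(3)
    for d,px in obs:
        o,v=ray(d,px);M=np.eye(3)-np.outer(v,v);A+=M;b+=M@o
    return np.linalg.solve(A,b)
E
python3 - <<'E'
from h import *
for n in ["scene","side"]:
    d=cam(n);cv2.imwrite(f"pics/{n}0.png",cv2.resize(d["frame"][:,:,::-1],(784,588)))
    V=np.array(d["view"]);print(n,-V[:3,:3].T@V[:3,3],d["k1"],np.array(d["intrinsics"]).tolist())
    for t in ["ink","ink_label","tripod","lens","unit_drawer0","unit_drawer0_handle","glue","pot","tape"]:
        for s in silhouettes(n,t)[:3]:
            y,x=np.nonzero(s["pixels"]);print(t,round(s["p"],2),[round(float(q)) for q in s["extent"]],len(x),x.mean().round(1) if len(x) else 0,y.mean().round(1) if len(x) else 0)
print(get_obs())
E
```

```text
scene [-0.02348733  0.71520067  1.07668335] -0.020057212696435713 [[491.2253869101946, 0.0, 273.3071759945435], [0.0, 491.2253869101946, 215.83217739726402], [0.0, 0.0, 1.0]]
ink 0.73 [268, 271, 283, 292] 251 276.0 284.6
ink 0.73 [260, 246, 275, 271] 257 267.8 257.7
ink 0.71 [239, 300, 258, 326] 301 249.0 312.4
tripod 0.69 [152, 257, 211, 337] 1621 174.1 291.0
lens 0.59 [153, 255, 191, 306] 1068 171.6 281.6
unit_drawer0 0.57 [301, 159, 362, 209] 1824 333.9 183.3
unit_drawer0_handle 0.91 [306, 164, 365, 209] 1830 333.8 183.9
glue 0.58 [233, 236, 243, 266] 228 238.5 249.8
pot 0.85 [252, 218, 270, 242] 312 262.5 229.0
pot 0.52 [295, 246, 314, 260] 176 306.2 253.5
tape 0.69 [296, 246, 314, 264] 246 306.7 253.4
side [0.31182622 0.82962796 0.64729188] 0.030157265622656533 [[403.23767094905736, 0.0, 274.1779714281157], [0.0, 403.23767094905736, 209.36532250432123], [0.0, 0.0, 1.0]]
ink 0.76 [292, 275, 314, 296] 385 300.5 286.0
ink 0.74 [277, 305, 301, 336] 502 289.6 320.7
ink 0.64 [266, 252, 282, 281] 391 276.3 265.5
ink_label 0.4 [298, 285, 308, 298] 54 305.0 291.2
tripod 0.77 [177, 267, 2
[... 396 characters left out ...]
s': 1.0, 'qpos': array([64.46388082, 18.3904927 , -4.01773123, 83.10749059,  1.2946699 ,
       78.54231406, -3.25918496]), 'joint_velocities': array([-0.04056169, -0.08734491,  0.05775605, -0.05086603, -0.02952641,
       -0.07098148, -0.0190596 ]), 'effort': array([-1.49428051e-04, -4.91104817e+01, -4.03366741e-01, -3.12774897e+01,
       -6.36204751e-02,  3.37659626e-02,  4.45736862e-05]), 'tool_pos': array([ 0.28844006, -0.58251029,  0.22260351]), 'tool_rot': array([1.79995174e+02, 1.99001162e-03, 2.63472112e+01]), 'force': array([-0.74345361, -0.22862041,  0.59341232]), 'wrist_torque': array([ 0.03566714, -0.01835733, -0.01043325]), 'grasp_force': 0.0, 'grip_width': 0.08682455971078658}
```

View pics/scene0.png

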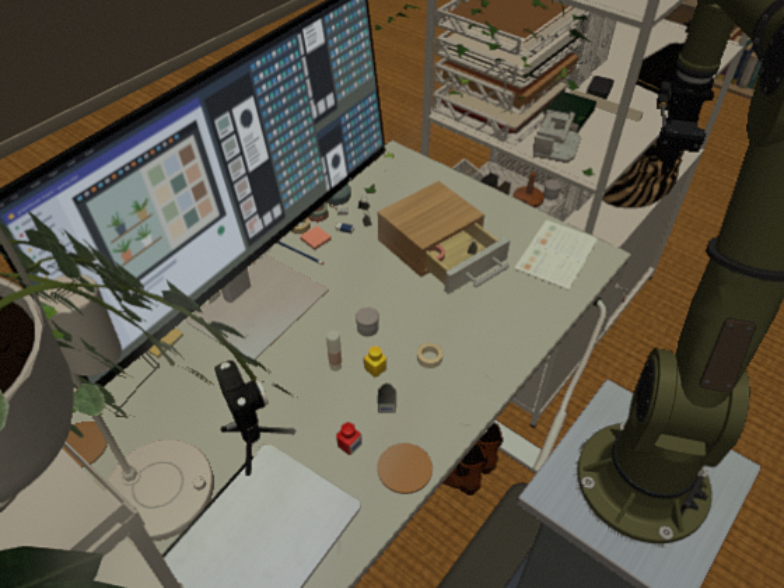

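View pics/side0.png

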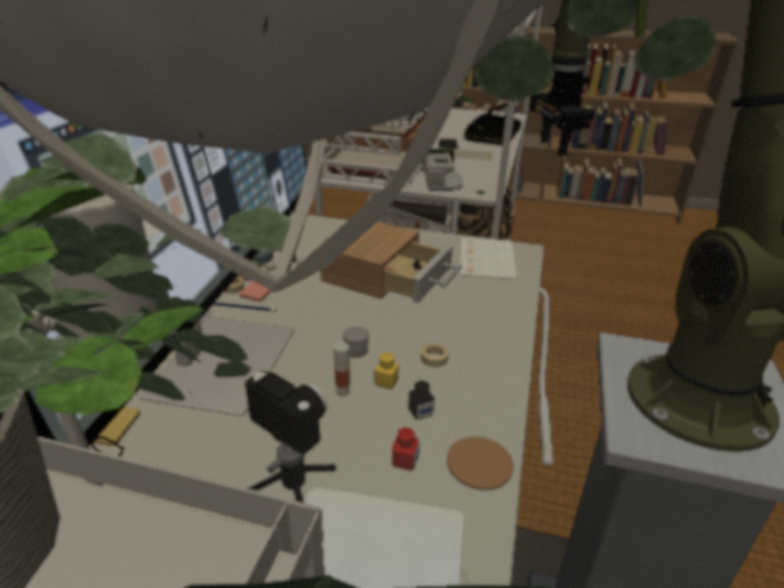

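The scene picture shows the dark ink bottle at about (276,284) (native pixels), with yellow above it and red below it. The camera is at (172,280) and the open drawer's handle is at about (350,188). Side view: ink at (300,286), camera (204,292), handle (318,196).

```bash
python3 - <<'E'
from h import *
a=cam("scene");b=cam("side")
def crop(d,x,y,w,h):
    return cv2.resize(d["frame"][y:y+h,x:x+w,::-1],(400,300),interpolation=cv2.INTER_CUBIC)
m=np.vstack([np.hstack([crop(a,145,250,80,60),crop(b,165,260,80,60)]),np.hstack([crop(a,290,155,80,60),crop(b,265,165,80,60)])])
cv2.imwrite("pics/c1.png",m)
def crop2(d,x,y): return cv2.resize(d["frame"][y:y+30,x:x+40,::-1],(400,300),interpolation=cv2.INTER_CUBIC)
cv2.imwrite("pics/c2.png",np.hstack([crop2(a,256,266),crop2(b,280,270)]))
print("ink",tri([(a,(276,283)),(b,(300.5,286))]))
print("red",tri([(a,(249,312.4)),(b,(289.6,320.7))]))
print("yel",tri([(a,(267.8,257.7)),(b,(276.3,265.5))]))
print("glue",tri([(a,(238.5,249.8)),(b,(244.3,263.3))]))
print("pot",tri([(a,(262.5,229)),(b,(254.7,243.5))]))
print("tape",tri([(a,(306.7,253.4)),(b,(309.8,253.7))]))
print("tripod",tri([(a,(171.6,281.6)),(b,(204,292.2))]))
E
```

```text
ink [0.43769053 0.15796483 0.0221368 ]
red [0.43433515 0.26752716 0.02458616]
yel [0.50703348 0.10925538 0.02463603]
glue [0.57102056 0.15374411 0.0512638 ]
pot [0.58401586 0.04099063 0.02466734]
tape [0.44300448 0.01963171 0.00692481]
tripod [0.5570973  0.38038097 0.1710919 ]
```

View pics/c1.png

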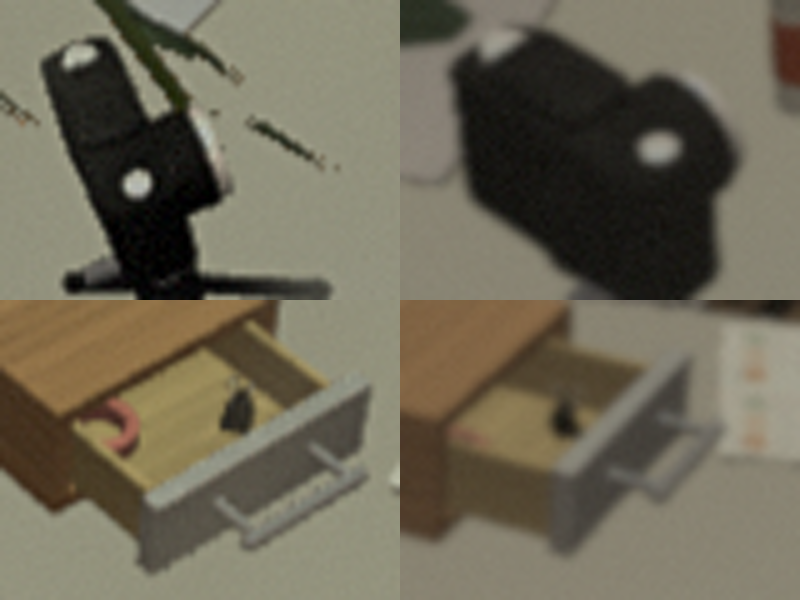

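View pics/c2.png

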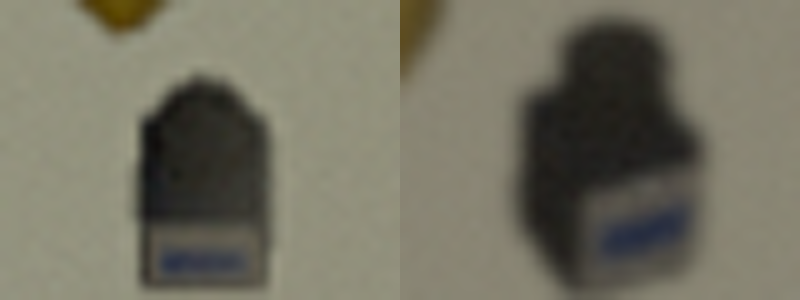

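The crops show the label facing the side camera, lens front centre near scene (187,280), bar ends at scene (339,203)/(363,190) and side (316,204)/(329,191).

```bash
python3 - <<'E'
from h import *
a=cam("scene");b=cam("side")
from scipy.optimize import least_squares
for n,p,q in [("barL",(339,203),(316,204)),("barR",(363,190),(329,191)),("frL",(319.6,194.6),(296.4,199)),("frR",(363.6,171.4),(323,176.4)),("lens",(187.5,280),(228,282)),("camhot",(159.7,264-0.0),(184,268.2)),("btn",(172.3,286.7),(217,289.6))]:
    P=tri([(a,p),(b,q)]);print(n,P.round(4),(proj(a,P)-p).round(1),(proj(b,P)-q).round(1))
# ink fit: x,y,yaw
C=[(a,(-17,17,0),(270.3,294.6)),(a,(-17,-17,0),(282.7,294.6)),(b,(-17,17,0),(298,299.2)),(b,(-17,-17,0),(309.8,296.5)),(b,(-17,-17,32),(310,286))]
def W(p,l): 
    l=np.array(l)/1000;c,s=np.cos(p[2]),np.sin(p[2]);return [p[0]+c*l[0]-s*l[1],p[1]+s*l[0]+c*l[1],l[2]]
for y0 in (-0.9,0.3,-2):
  r=least_squares(lambda p:np.concatenate([proj(d,W(p,l))-px for d,l,px in C]),[.44,.158,y0]);print("ink",r.x,np.degrees(r.x[2]),r.cost,r.fun.round(1))
E
```

```text
barL [ 0.4646 -0.1615  0.0468] [-0.  -0.1] [0. 0.]
barR [ 0.4418 -0.2546  0.0431] [-0.1 -0.1] [0.1 0.1]
frL [ 0.5169 -0.1351  0.0691] [-0.1 -0.2] [0.2 0.2]
frR [ 0.4711 -0.2991  0.0679] [0.1 0.3] [-0.2 -0.2]
lens [0.5215 0.3617 0.1875] [-0.  -0.1] [0.1 0.1]
camhot [0.5865 0.381  0.2147] [-0.9 -1.2] [1.6 1.3]
btn [0.5231 0.4014 0.2056] [-0.1 -0.2] [0.2 0.2]
ink [ 0.43629605  0.15895841 -0.88631989] -50.782388768891146 2.556585501305412 [-0.5 -0.3  0.2 -0.2 -1.3  1.1  0.5 -0.4  1.1 -0.5]
ink [ 0.43629609  0.15895845 -0.88631676] -50.78220961430211 2.556585500946158 [-0.5 -0.3  0.2 -0.2 -1.3  1.1  0.5 -0.4  1.1 -0.5]
ink [ 0.43629605  0.1589584  -0.88632063] -50.78243117022629 2.5565855015847685 [-0.5 -0.3  0.2 -0.2 -1.3  1.1  0.5 -0.4  1.1 -0.5]
```

play_rows([
  [[0, 0, 0, 0, 0, 0.144, 0], [0, 0, 0, 0, 0, 0.144, 0], [0, 0, 0, 0, 0, 0.144, 0], [0, 0, 0, 0, 0, 0.144, 0], [0, 0, 0, 0, 0, 0.144, 0], [0, -0.045, 0, 0, 0, 0, 0], [0, -0.045, 0, 0, 0, 0, 0], [0, -0.045, 0, 0, 0, 0, 0], [0, -0.045, 0, 0, 0, 0, 0], [0, -0.045, 0, 0, 0, 0, 0], [0, -0.045, 0, 0, 0, 0, 0], [0, -0.045, 0, 0, 0, 0, 0]],
])

```text
time_s: 2.4
tool_pos: [0.3697, -0.2763, 0.2228]
tool_rot: [180.0, -0.0, -14.9]
force: [1.0, -0.1, 0.2]
grip_width: 0.0025
grasp_force: 0.0
```

play_rows([
  [[0, -0.045, 0, 0, 0, 0, 0], [0, -0.045, 0, 0, 0, 0, 0], [0, 0, 0.04, 0, 0, 0, 0], [0, 0, 0.04, 0, 0, 0, 0], [0, 0, 0, 0, 0, 0, 0], [0, 0, 0, 0, 0, 0, 0]],
])

```text
time_s: 3.0
tool_pos: [0.3925, -0.1912, 0.1431]
tool_rot: [-180.0, 0.0, -14.9]
force: [-0.7, -0.2, 0.1]
grip_width: 0.0002
grasp_force: 0.0
```

play_rows([
  [[0, 0, 0.04, 0, 0, 0, 0], [0, 0, 0.04, 0, 0, 0, 0], [0, 0, 0.03, 0, 0, 0, 0], [0, 0, 0, 0, 0, 0, 0], [0.02, 0, 0, 0, 0, 0, 0], [0.02, 0, 0, 0, 0, 0, 0], [0.015, 0, 0, 0, 0, 0, 0], [0.015, 0, 0, 0, 0, 0, 0], [0.015, 0, 0, 0, 0, 0, 0], [0.015, 0, 0, 0, 0, 0, 0], [0.015, 0, 0, 0, 0, 0, 0]],
])

```text
time_s: 4.1
tool_pos: [0.506, -0.2217, 0.036]
tool_rot: [180.0, -0.2, -15.0]
force: [-0.2, 1.4, 0.6]
grip_width: 0.0005
grasp_force: 0.8
```

```bash
python3 - <<'E'
from h import *
a=cam("scene");b=cam("side")
def crop(d,x,y,w,h):
    return cv2.resize(d["frame"][y:y+h,x:x+w,::-1],(400,300),interpolation=cv2.INTER_CUBIC)
cv2.imwrite("pics/d1.png",np.hstack([crop(a,255,115,160,120),crop(b,240,135,120,90)]))
E
```

```text
(no output)
```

View pics/d1.png

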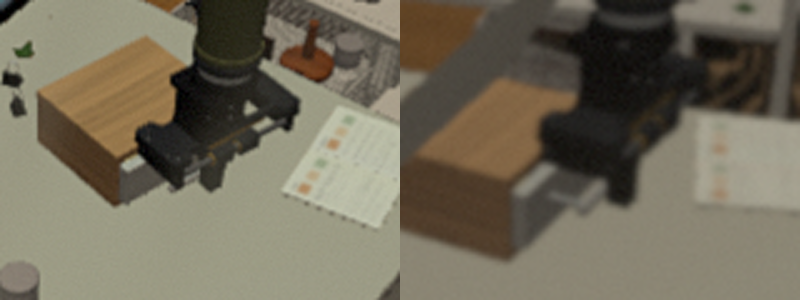

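The drawer front is now almost flush with the case (scene about (305,190)), with the finger on the bar. I'll push the rest gently.

play_rows([
  [[0.005, 0, 0, 0, 0, 0, 0], [0.005, 0, 0, 0, 0, 0, 0], [0.005, 0, 0, 0, 0, 0, 0], [0, 0, 0, 0, 0, 0, 0]],
])

```text
time_s: 4.6
tool_pos: [0.5077, -0.2226, 0.0329]
tool_rot: [179.9, 1.3, -15.0]
force: [-28.0, 8.4, 23.1]
grip_width: 0.0007
grasp_force: 14.4
```

play_rows([
  [[-0.01, 0, 0, 0, 0, 0, 0], [-0.04, 0, 0, 0, 0, 0, 0], [-0.02, 0, 0, 0, 0, 0, 0], [0, 0, -0.05, 0, 0, 0, 0], [0, 0, -0.05, 0, 0, 0, 0], [0, 0, -0.05, 0, 0, 0, 0], [0, 0, -0.05, 0, 0, 0, 0], [0, 0, -0.03, 0, 0, -0.15, 0.087], [0, 0, 0, 0, 0, -0.15, 0.087], [0, 0, 0, 0, 0, -0.15, 0.087], [0, 0, 0, 0, 0, -0.15, 0.087], [0, 0, 0, 0, 0, -0.15, 0.087]],
])

```text
time_s: 5.8
tool_pos: [0.4508, -0.207, 0.2645]
tool_rot: [179.8, -0.1, 28.4]
force: [0.3, 0.3, 1.0]
grip_width: 0.0324
grasp_force: 0.0
```

play_rows([
  [[0, 0, 0, 0, 0, -0.15, 0.087], [0, 0, 0, 0, 0, -0.15, 0.087], [0, 0, 0, 0, 0, -0.15, 0.087], [0, 0, 0, 0, 0, -0.15, 0.087], [0, 0, 0, 0, 0, -0.15, 0.087], [0, 0, 0, 0, 0, -0.15, 0.087], [0, 0, 0, 0, 0, -0.15, 0.087], [0, 0, 0, 0, 0, -0.15, 0.087], [0, 0, 0, 0, 0, -0.15, 0.087], [0, 0, 0, 0, 0, -0.15, 0.087], [0, 0, 0, 0, 0, -0.15, 0.087], [0, 0, 0, 0, 0, -0.11, 0.087]],
])

```text
time_s: 7.0
tool_pos: [0.4508, -0.207, 0.2643]
tool_rot: [179.9, 0.2, 129.2]
force: [0.4, 0.0, 0.4]
grip_width: 0.087
grasp_force: 0.0
```

```bash
python3 - <<'E'
from h import *
o=get_obs();print(o["tool_pos"],o["tool_rot"],o["qpos"],o["force"])
for n in ("scene","side"):
  d=cam(n)
  for s in silhouettes(n,"unit_drawer0_handle")[:1]: print(n,s["extent"],s["p"])
a=cam("scene");b=cam("side")
def crop(d,x,y,w,h):
    return cv2.resize(d["frame"][y:y+h,x:x+w,::-1],(400,300),interpolation=cv2.INTER_CUBIC)
cv2.imwrite("pics/d2.png",np.hstack([crop(a,270,130,100,75),crop(b,240,145,100,75)]))
E
```

```text
[ 0.45083107 -0.20697902  0.26434089] [179.93619328   0.18598688 129.18896824] [ 39.16040227  -0.93087107 -17.29998582 100.34077886  -0.24609655
  80.35444019  61.09199189] [0.38060231 0.00294298 0.38695255]
scene [303.3, 157.0, 346.5, 193.8] 0.69
side [272.6, 168.8, 310.0, 209.5] 0.73
```

View pics/d2.png

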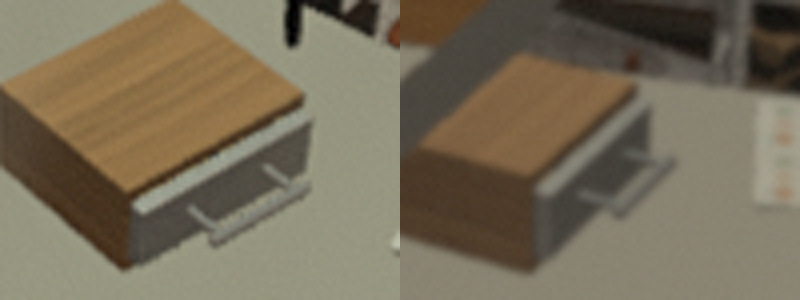

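The drawer front now sits flush against the case in both views, so it is home. Moving on to the bottle.

play_rows([
  [[0.036, 0.027, 0, 0, 0, 0, 0.087], [0.036, 0.027, 0, 0, 0, 0, 0.087], [0.036, 0.027, 0, 0, 0, 0, 0.087], [0.036, 0.027, 0, 0, 0, 0, 0.087], [0.036, 0.027, 0, 0, 0, 0, 0.087], [0.036, 0.027, 0, 0, 0, 0, 0.087], [0.036, 0.027, 0, 0, 0, 0, 0.087], [0.036, 0.027, 0, 0, 0, 0, 0.087], [0, 0, 0, 0, 0, 0, 0.087]],
])

```text
time_s: 8.2
tool_pos: [0.4364, 0.1605, 0.2633]
tool_rot: [179.8, -0.1, 129.5]
force: [0.2, -0.6, 1.5]
grip_width: 0.0867
grasp_force: 0.0
```

```bash
python3 - <<'E'
from h import *
o=get_obs();print(o["tool_pos"],o["tool_rot"],o["qpos"])
d=cam("wrist");cv2.imwrite("pics/w1.png",cv2.resize(d["frame"][:,:,::-1],(784,588)))
V=np.array(d["view"]);print(-V[:3,:3].T@V[:3,3],V[2,:3])
p=[.436,.159]
for s in silhouettes("wrist","ink"): 
    y,x=np.nonzero(s["pixels"]);print(s["extent"],s["p"],x.mean(),y.mean())
print(proj(d,[.436,.159,0]),proj(d,[.436,.159,.056]),proj(d,[.5215,.3617,.1875]))
E
```

```text
[0.43637009 0.16046347 0.26327269] [ 1.79846276e+02 -8.12402991e-02  1.29459487e+02] [ 21.66181607  -5.1875493  -41.80855128 103.31799787  -3.63374378
  80.45407622  20.02561332]
[0.38926049 0.21790144 0.42572835] [-0.17166328  0.205662    0.96344946]
[318.0, 93.9, 352.9, 131.1] 0.87 335.1724524076148 113.6080627099664
[266.8, 162.7, 296.4, 199.2] 0.86 280.9771863117871 180.0557667934094
[283.2, 223.6, 312.6, 262.0] 0.55 297.2960288808664 242.75090252707582
[279.96423225 177.80567226] [279.83686016 185.98197452] [540.35066987  87.31684936]
```

View pics/w1.png

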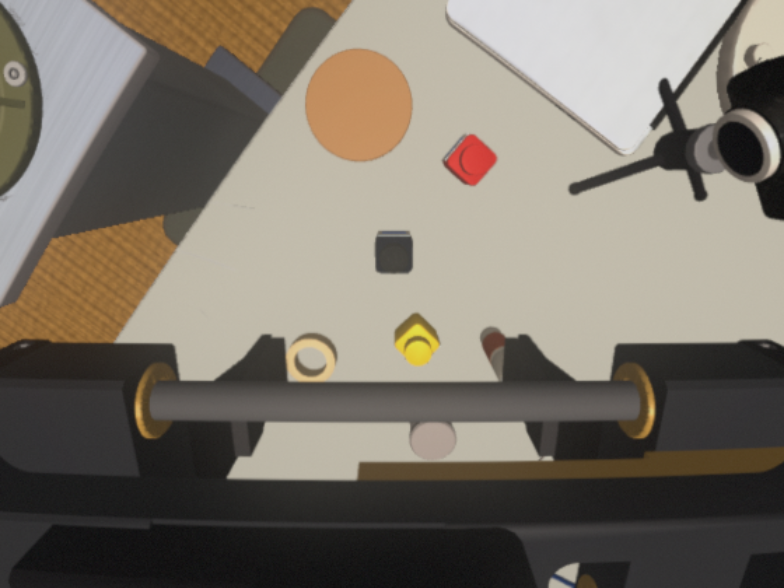

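The wrist view confirms the ink bottle at native (281,180) with its label edge level, facing tool +x. The lens rim is centred near (534,102). I'll shift sideways for a better look at the lens.

play_rows([
  [[0, 0.03, 0, 0, 0, 0, 0.087], [0, 0.03, 0, 0, 0, 0, 0.087], [0, 0, 0, 0, 0, 0, 0.087], [0, 0, 0, 0, 0, 0, 0.087]],
])

```text
time_s: 8.7
tool_pos: [0.4846, 0.1894, 0.2618]
tool_rot: [-179.9, -0.1, 128.8]
force: [-0.7, -0.5, -0.1]
grip_width: 0.0868
grasp_force: 0.0
```

```bash
python3 - <<'E'
from h import *
d=cam("wrist");f=d["frame"]
cv2.imwrite("pics/w2.png",cv2.resize(f[0:180,320:560,::-1],(800,600),interpolation=cv2.INTER_CUBIC))
np.savez("w2.npz",K=d["intrinsics"],k1=d["k1"],V=d["view"])
print(get_obs()["tool_pos"])
E
```

```text
[0.48436087 0.18924653 0.26207916]
```

View pics/w2.png

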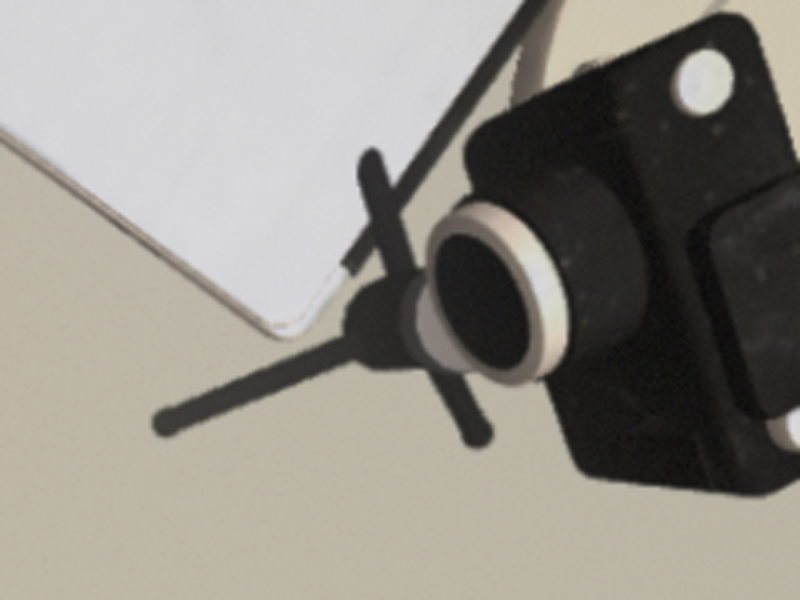

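The wrist crop shows the lens glass centred at native (464,91), the top-front body edge running from (503,21) to (540,145), and the button at (531.5,24.6).

```bash
python3 - <<'E'
from h import *
a=cam("scene");b=cam("side");z=np.load("w2.npz");w=dict(intrinsics=z["K"],k1=float(z["k1"]),view=z["V"])
W=lambda x,y:(320+x*.3,y*.3)
L=(a,(187.5,280));S=(b,(228,282));w0=(w,W(481,303))
for c in ([L,w0],[S,w0],[L,S,w0]):
    P=tri(c);print("lens",P.round(4),[(proj(d,P)-q).round(1).tolist() for d,q in [L,S,w0]])
B=tri([(a,(172.4,286.8)),(b,(217,289.6)),(w,W(705,82))]);H=tri([(a,(160.6,261)),(b,(185,268.6)),(w,W(797,430))])
print("btn",B,"hot",H,np.degrees(np.arctan2(*(H-B)[[1,0]])))
for n,p,q,zz in [("bottom",(468,160),(580,465),.155),("seam",(625,80),(720,480),.22),("top",(612,68),(752,490),.215)]:
    A,C=onz(w,W(*p),zz),onz(w,W(*q),zz);print(n,A.round(4),C.round(4),np.linalg.norm(A-C),np.degrees(np.arctan2(*(C-A)[[1,0]])))
for s in (1,):
  G=tri([L,S,w0])
  for yaw in range(-130,-80,10):
    f=np.array([np.cos(np.radians(yaw)),np.sin(np.radians(yaw)),0]);l=np.array([-f[1],f[0],0])
    pts=[proj(w,G+.019*(np.cos(t)*l+np.sin(t)*np.array([0,0,1]))) for t in np.linspace(0,6.28,40)]
    print(yaw,[np.round((np.array([p[0]-320,p[1]])/.3)) .tolist() for p in (np.min(pts,0),np.max(pts,0))])
E
```

```text
lens [0.5332 0.3549 0.17  ] [[-0.4, -0.2], [-4.3, 3.9], [-1.2, -0.4]]
lens [0.5286 0.3514 0.1782] [[1.7, -2.3], [-1.3, -0.6], [-2.7, -1.7]]
lens [0.5288 0.3536 0.1767] [[1.0, -1.3], [-1.8, 0.9], [-1.5, -3.7]]
btn [0.52471136 0.40031235 0.2041448 ] hot [0.59454347 0.36976734 0.20429447] -23.624876830921707
bottom [0.5135 0.3827 0.155 ] [0.5892 0.3512 0.155 ] 0.08198220514649691 -22.567931591525547
seam [0.5082 0.3795 0.22  ] [0.5778 0.3433 0.22  ] 0.0784187665928922 -27.477802374235022
top [0.5065 0.3824 0.215 ] [0.5882 0.3489 0.215 ] 0.08837579451221392 -22.30642027068601
-130 [[433.0, 202.0], [525.0, 376.0]]
-120 [[429.0, 206.0], [529.0, 372.0]]
-110 [[422.0, 212.0], [535.0, 366.0]]
-100 [[414.0, 221.0], [543.0, 357.0]]
-90 [[406.0, 232.0], [551.0, 347.0]]
```

play_rows([
  [[0, -0.03, 0, 0, 0, 0, 0.087], [0, -0.03, 0, 0, 0, 0, 0.087], [0, 0, 0.045, 0, 0, 0, 0.087], [0, 0, 0.045, 0, 0, 0, 0.087], [0, 0, 0.045, 0, 0, 0, 0.087], [0, 0, 0.045, 0, 0, 0, 0.087], [0, 0, 0.025, 0, 0, 0, 0.087], [0, 0, 0.025, 0, 0, 0, 0.087], [0, 0, 0.014, 0, 0, 0, 0.087], [0, 0, 0.012, 0, 0, 0, 0.087], [0, 0, 0, 0, 0, 0, 0.087]],
])

```text
time_s: 9.95
tool_pos: [0.4372, 0.1525, 0.0058]
tool_rot: [-179.9, -0.0, 128.9]
force: [0.5, 0.4, 0.7]
grip_width: 0.0873
grasp_force: 0.0
```

```bash
python3 - <<'E'
from h import *
d=cam("wrist");o=get_obs();print(o["tool_pos"],o["tool_rot"],o["force"])
cv2.imwrite("pics/w3.png",d["frame"][:,:,::-1])
E
```

```text
[0.43789083 0.1529754  0.00671348] [-1.79988371e+02  1.23227508e-02  1.28893947e+02] [ 0.17535722  0.3235352  -0.09685368]
```

View pics/w3.png

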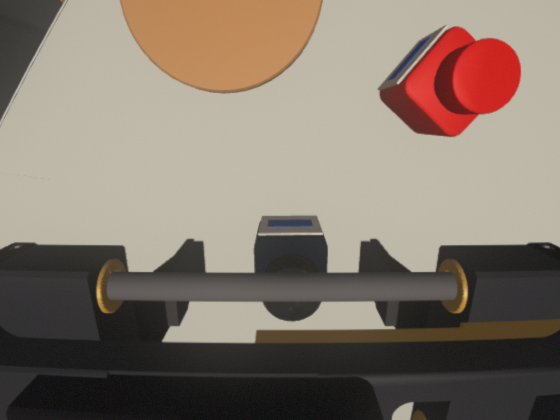

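The bottle is between the fingers (col 291, finger centre about 284), slightly right of and ahead of centre. I'll correct a few mm and grip.

play_rows([
  [[0.006, 0.004, 0, 0, 0, 0, 0.087], [0, 0, 0, 0, 0, 0, 0.087], [0, 0, 0, 0, 0, 0, 0.02], [0, 0, 0, 0, 0, 0, 0.02], [0, 0, 0, 0, 0, 0, 0.02], [0, 0, 0, 0, 0, 0, 0.02], [0, 0, 0, 0, 0, 0, 0.02], [0, 0, 0, 0, 0, 0, 0.02], [0, 0, 0, 0, 0, 0, 0.02], [0, 0, 0, 0, 0, 0, 0.02]],
], force=20)

```text
time_s: 11.0
tool_pos: [0.4371, 0.1603, 0.0065]
tool_rot: [-180.0, 0.0, 128.9]
force: [-0.1, -0.2, -0.3]
grip_width: 0.0339
grasp_force: 20.0
```

play_rows([
  [[0, 0, -0.02, 0, 0, 0, 0.02], [0, 0, -0.04, 0, 0, 0, 0.02], [0, 0, -0.04, 0, 0, 0, 0.02], [0, 0, -0.04, 0, 0, 0, 0.02], [0, 0, 0, 0, 0, 0, 0.02], [0, 0, 0, 0, 0, 0, 0.02], [0, 0, 0, 0, 0, 0, 0.02]],
])

```text
time_s: 11.7
tool_pos: [0.4361, 0.1599, 0.1452]
tool_rot: [-179.9, -0.1, 128.9]
force: [-0.2, 0.5, -2.2]
grip_width: 0.034
grasp_force: 20.0
```

play_rows([
  [[0, 0, 0, 0, 0, 0.08, 0.02], [0, 0, 0, 0, 0, 0.1, 0.02], [0, 0, 0, 0, 0, 0.1, 0.02], [0, 0, 0, 0, 0, 0.1, 0.02], [0, 0, 0, 0, 0, 0.1, 0.02], [0, 0, 0, 0, 0, 0.1, 0.02], [0, 0, 0, 0, 0, 0.1, 0.02], [0, 0, 0, 0, 0, 0.1, 0.02], [0, 0, 0, 0, 0, 0.1, 0.02], [0, 0, 0, 0, 0, 0.1, 0.02], [0, 0, 0, 0, 0, 0.1, 0.02], [0, 0, 0, 0, 0, 0, 0.02]],
])

```text
time_s: 12.9
tool_pos: [0.436, 0.1601, 0.1448]
tool_rot: [-179.8, 0.1, 67.0]
force: [-0.0, -0.3, -1.5]
grip_width: 0.0338
grasp_force: 20.0
```

play_rows([
  [[0.01, 0.002, -0.001, 0, 0, 0, 0.02], [0.015, 0.003, -0.001, 0, 0, 0, 0.02], [0.015, 0.003, -0.001, 0, 0, 0, 0.02], [0.015, 0.003, -0.001, 0, 0, 0, 0.02], [0.012, 0.002, 0, 0, 0, 0, 0.02], [0, 0, 0, 0, 0, 0, 0.02], [0, 0, 0, 0, 0, 0, 0.02], [0, 0, 0, 0, 0, 0, 0.02]],
])

```text
time_s: 13.7
tool_pos: [0.4749, 0.2164, 0.1501]
tool_rot: [-180.0, 0.1, 67.0]
force: [0.0, -0.3, -0.9]
grip_width: 0.0336
grasp_force: 20.0
```

```bash
python3 - <<'E'
from h import *
o=get_obs();print(o["tool_pos"],o["tool_rot"])
ims=[]
for n,x,y in (("scene",140,190),("side",160,190),("wrist",0,0)):
    d=cam(n);f=d["frame"][:,:,::-1]
    ims.append(cv2.resize(f[y:y+150,x:x+200] if n!="wrist" else f,(400,300),interpolation=cv2.INTER_CUBIC))
cv2.imwrite("pics/f1.png",np.vstack([np.hstack(ims[:2]),np.hstack([ims[2],0*ims[2]])]))
E
```

```text
[0.47490572 0.21643841 0.15011034] [-1.79971306e+02  5.66030396e-02  6.70409568e+01]
```

View pics/f1.png

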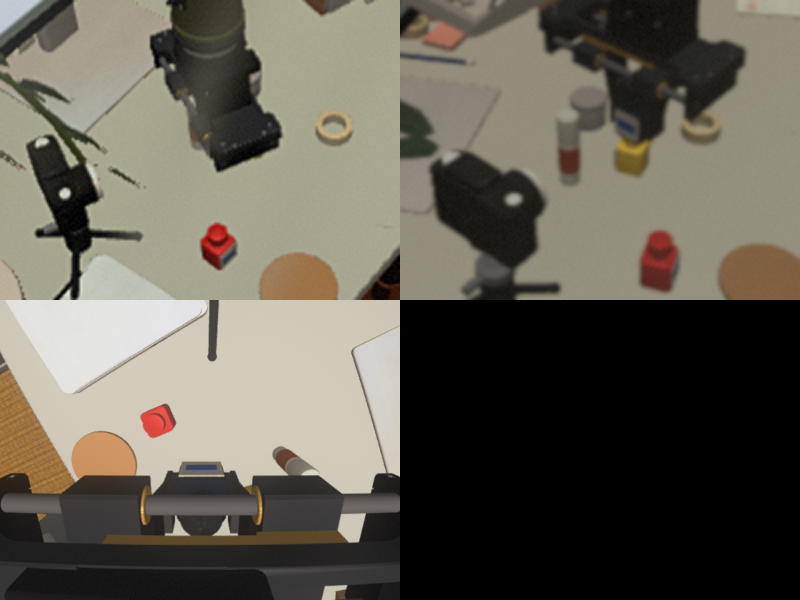

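The label faces the lens, the bottle is on the lens axis, and all the neighbours are standing where they were.

```bash
python3 -c "
from cell import *
print(sign_off())"
```

```text
the job is handed in; nothing more can be done
None
```

The drawer is pushed home, and the ink bottle is held upright about 15 cm in front of the lens with its label facing it. I handed the job in at about 14 s; sign-off gave no verdict, and I estimate the bottle's centring on the lens is good to about 1 cm.

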